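# Fit the quarter-turn toggle handle to the flanged housing

### The job

Take the flat-winged toggle handle out of the rack, push its T-head down through the narrow slot inside the black flanged housing and on down against the spring, turn it a quarter turn, then let the spring lift it home so that it stays locked there, upright and crosswise to the slot. Ease it in by feel, without forcing it (never more than 40 N on the housing), let go of it, and leave the other things where they are.

Things in the scene. Friction and masses are not known exactly. Their poses are not given: they have to be found in the camera images.
- toggle: Toggle handle, 69 mm tall, about 0.1 kg, upright in a well of the rack. Origin: centre of the underside of its steel T-head; z up the shank, x along the T-head. T-head 22 (x) by 8 (y) by 7 mm high; round shank 8 mm thick up to 41 mm. Wing and T-head are parallel; a half turn makes no difference.
- toggle_grip (a point): Centre of the handle's black flat wing, 55 mm above the toggle's origin. The wing is 36 mm (along the toggle's x) by 12 mm thick (y) and 28 mm high (41 to 69 mm above the toggle's origin): pinch it across the 12 mm.
- rack: Fixed aluminium block 130 (x) by 50 (y) by 36 mm high; origin: centre of its underside. Two wells, 25 by 11.5 mm (long side along x), at x = -35 and +35 mm, floor 8 mm above the table. One holds the toggle handle (parallel to x), the other the locating pin; which is in which varies.
- housing: Black round flanged housing, fixed: flange 176 mm across, tube 124 mm across, bright rim with an opening 62 mm across, rim top 60 mm above the table. Origin: centre of the underside on the tube's axis, z up. x: along the slot of the steel receptacle inside, y: across it. More than 40 N on it (all contacts together) is forcing it.
- slot_level (a point): Point on the housing's axis at the flat top of the receptacle, 55 mm up. Its through slot is 28 mm long (x) by 10.5 mm wide (y). The receptacle floats: the slot lies anywhere up to 12 mm off this point to either side along y (0 in x), held by 8 N of friction. That offset is not measured: feel (rest the T-head on top with some 3 N, slide along y till it drops in) or look from above.
- spring_level (a point): Point on the housing's axis 44 mm up: rest height of the top of the spring pad under the slot. It pushes the T-head's underside up with about 4 N, plus 1 N per mm down. Pressed 6 mm (10 N; underside below 38 mm) the T-head is clear of the receptacle and can turn, either way; at 10 mm (14 N, 34 mm) the pad meets its hard stop.
- seat_level (a point): Point on the housing's axis 42 mm up: height of the T-head's underside when seated. The receptacle is 10 mm thick; in its underside a cross groove 14 mm wide, 4 mm deep, runs along the housing's y through the middle of the slot. Turned a quarter and let up, the T-head rises into it and is held up there by about 6 N, unable to turn or come out.
- locating_pin: Round steel locating pin in the other well; head 26 mm across and 26 mm high, resting on the rack's top. Origin: centre of the underside of its shank, 22 mm below the head. Leave it alone.
- socket: Loose black flanged pipe socket, flange 116 mm across, 78 mm tall, beyond the work. Origin: centre of its underside. Leave it alone.
- ring: Loose aluminium ring 56 mm across, 22 mm tall, at the right of the work. Origin: centre of its underside. Leave it alone.
Not all that is in view belongs to the job. Of the things shaped like the toggle, the black one is meant.

How it is judged (in metres and radians):
On the way, in this order (a step that is already met when the one before it is completed fails the run):
1. the toggle handle is lifted clear of the rack (height (world z) of toggle above 0.045 m), for 0.1 s.
2. the T-head has gone through the slot and is pressed down below the receptacle, against the spring (z of toggle in the frame of housing below 0.0385 m and horizontal distance between toggle and housing below 0.018 m and angle between toggle's own z axis and vertical below 0.2 rad), for 0.1 s.
At the end, for the whole second after the job is handed in: The toggle handle is in the housing with its T-head seated up in the cross groove under the receptacle (underside 40 to 44.5 mm above the housing's origin, within 18 mm of its axis), crosswise to the slot within 0.35 rad, upright within 0.12 rad, at rest and released (z of toggle in the frame of housing between 0.04 and 0.0445 m and horizontal distance between toggle and housing below 0.018 m and angle between the x axis of toggle and the y axis of housing, either way round below 0.35 rad and angle between toggle's own z axis and vertical below 0.12 rad and linear speed of toggle below 0.02 m/s); the robot touches nothing.
It fails at once if the toggle handle is forced against the housing (over 40 N) (contact force between toggle and housing above 40 N).
It fails at once if the robot pushes on the housing itself (over 40 N) (contact force between any of the arm, the fingers and housing above 40 N).
It fails at once if the locating pin, the socket or the ring is disturbed (moved over 20 mm) (distance of any of locating_pin, socket, ring from where it was at the start of the episode above 0.02 m).
It also fails if it takes over 72 s, if anything falls off the work surface, if the arm or the gripper's body presses on something with over 40 N, if the wrist force passes 120 N, or if a joint passes its speed limit or range.

### The arm

A 6-joint arm with a two-finger parallel gripper is mounted at the origin on the work surface. World frame = base frame: x ahead of the robot, y to its left, z up, the work surface at z = 0. Lengths are in mm, angles in rad, forces in N, time in s.
With the tool pointing down it reaches from about 300 to 775 mm from the base axis. Payload 14.6 kg.
Tool frame: the origin (TCP) lies at the very end of the fingers, on their centre line; the grasp point (between the pads) lies robot.grip_depth behind it (robot.grip_depth is the distance from the TCP to the grasp point, in mm); z points along the fingers, y is the line along which they close (so a half turn about z gives the same grasp; the last joint's range is limited). The gripper opens to 94 mm and grips with 3 to 60 N. Pads are 16 mm wide; open, the fingers measure 119 mm over their backs; the gripper's body (75 mm by 177 mm) begins 78 mm behind the grasp point.
Start: joints at [-1.306, 0.3, 1.521, -0, 1.321, -0.067], TCP at [179.153, -519.994, 181.946] pointing down, gripper open.
Joint ranges: [-3.03, 3.03], [-0.79, 2.21], [0.23, 2.52], [-1.04, 4.18], [0, 3.07], [-2.55, 2.55]. Speed limits (rad/s): [2.22, 2.22, 2.57, 3.14, 3.14, 3.14].

### API

Orientations are given as a rotation vector (axis times angle).
In Python, from bench import robot gives the robot as it stands. The module is installed in compiled form; this text tells all that it offers.
- The arm moves only by the tool servo_tool, never from a script. Its argument "moves" is a list of rows, each an object of numbers: "tx", "ty", "tz": the shift along the tool's x, y, z in units of 25 mm (1.0 is 25 mm); "wx", "wy", "wz": the turn, a rotation vector about the tool's x, y, z in units of 5 degrees (1.0 is 5 degrees); "hand": the closure, from 0 (fully open) to 1 (shut). In form: [{"tx": .., "ty": .., "tz": .., "wx": .., "wy": .., "wz": .., "hand": ..}, ...]. A call has 1 to 20 rows; each row is the pose to reach, as a shift and turn from the pose commanded when the call began, along the tool's axes at that moment; what a row does not reach only later rows make up. A row lasts 1/12 s, in which the tool goes at most 41.7 mm and 7.16 degrees, less where a joint would pass 70% of its speed; a pose out of reach is approached as far as the arm can. A call with a gripper value outside its range is refused whole. The fingers move at their own pace and stop on an object; "grip_force" is the grip in N (left out, the last holds). Time passes only in rows, so rows that repeat a pose let the fingers close. It gives the time, the measured TCP pose, the force, the opening and the grip force at its end, in the units of the state.
- robot.read_state(): the state, without advancing time (a new reading comes with each control period).
- robot.camera(name): name is "side" or "top" or "wrist"; returns a dict with "image" (480x640x3 uint8, red, green, blue), "range_z" (480x640 float32, mm along the optical axis (not along the pixel's ray), 0 where there is no reading), "camera_matrix" (3x3 intrinsics, pixels), "xyz" and "orientation" of the camera in the world. Camera axes: x right, y down, z forward; pixel columns grow to the right and rows downward; lengths in mm; the calibration is good to about 2 mm. A picture is of the moment at which its call begins.
- robot.finish_job(): hands the job in; it is judged then, once.
The state is a dict: "t": time; "joints": joint angles; "dq": joint speeds; "effort": joint torques, N m; "tcp_pos": TCP position; "tool_rot": TCP orientation; "ft_force": force on the tool from outside, world axes, zero at the start; "ft_torque": the same for the moment, N m; "gripper_width": opening from 0.0 (shut) to 1.0 (fully open); "grasp_force": force on a finger pad.
Only numpy, scipy, OpenCV 4.12 (cv2) and the standard library are available. Lean on these libraries where they do the work, as an engineer would, in place of code of your own. Each camera call takes 0.05 s, during which the arm holds its last target. There are 200 camera calls.

## Working session

There is one attempt and no reset: what is moved stays moved. The work goes in short steps, Python scripts to look and compute and a tool call to move; the robot and the scene stay as the last step left them, time stands still between calls to the robot, and variables do not carry over. Pictures are saved under pics/ and viewed, at most 10 in all, crops included, and the job is handed in when it is done.

Besides the shell and the picture viewer there is one more tool, called after ">>>" as name([rows], argument=value, ...), one row to a line, values as JSON. servo_tool: Moves the arm, as the interface text tells. Its arguments: {"type":"object","properties":{"moves":{"type":"array"},"grip_force":{"type":"number"}},"required":["moves"]}

```bash
mkdir -p pics; cat > h.py <<'E'
import numpy as np, cv2
from scipy.spatial.transform import Rotation as R
from bench import robot
def cam(n):
    c=robot.camera(n); o=np.array(c["orientation"],float)
    c["R"]=o if o.shape==(3,3) else (R.from_rotvec(o).as_matrix() if o.size==3 else R.from_quat(o).as_matrix())
    c["p"]=np.array(c["xyz"],float); c["K"]=np.array(c["camera_matrix"]); return c
def ray(c,u,v): return c["R"]@np.linalg.solve(c["K"],[u,v,1.0])
def onplane(c,u,v,z):
    d=ray(c,u,v); return c["p"]+d*(z-c["p"][2])/d[2]
def pt(c,u,v): return c["p"]+ray(c,u,v)*c["range_z"][int(v),int(u)]
def cloud(c):
    v,u=np.mgrid[:480,:640]; d=np.stack([u,v,np.ones_like(u)],-1)@np.linalg.inv(c["K"]).T
    return c["p"]+(d*c["range_z"][...,None])@c["R"].T
def save(c,n): cv2.imwrite(f"pics/{n}.png",c["image"][...,::-1])
E
python3 - <<'E'
from h import *
print(robot.read_state(), robot.grip_depth)
ims=[]
for n in("top","side","wrist"):
    c=cam(n); print(n,c["p"],c["orientation"],c["K"][0],c["K"][1,2]); save(c,n+"0"); 
    np.savez(f"{n}0.npz",**{k:c[k] for k in("image","range_z","K","R","p")})
E
```

```text
{'t': 0.0, 'joints': array([-1.30560742e+00,  3.00467351e-01,  1.52162197e+00,  3.60346302e-05,
        1.32067700e+00, -6.66114258e-02]), 'dq': array([ 0.00083542,  0.00186728, -0.00021435, -0.00091891,  0.00018178,
       -0.00017803]), 'effort': array([-3.99601804e-04, -5.31803334e+01, -3.52735984e+01,  7.07626529e-02,
        2.43773824e-02, -9.84309509e-05]), 'tcp_pos': array([ 179.08210079, -519.71017522,  181.3711039 ]), 'tool_rot': array([-3.09730596e+00, -5.18595976e-01,  1.28135595e-04]), 'ft_force': array([ 0.48700765,  0.32851447, -0.70577275]), 'ft_torque': array([ 0.00499685, -0.01568701,  0.00203124]), 'grasp_force': 0.0, 'gripper_width': 0.9939004559360503} 18.8
top [ 493.41511543  -26.26784449 1244.54766854] [-2.23661319  2.18095973 -0.05226634] [609.58345542   0.         326.31176575] 240.52400032585456
side [472.84959088 518.68197333 727.2619892 ] [-0.22385164  2.89072831 -1.06027144] [448.81724781   0.         319.22633804] 240.99981116803343
wrist [ 256.21952938 -494.49144139  383.919707  ] [ 2.36638116 -1.6864559  -0.23861279] [404.67051914   0.         310.65123834] 248.13758992628692
```

View pics/top0.png

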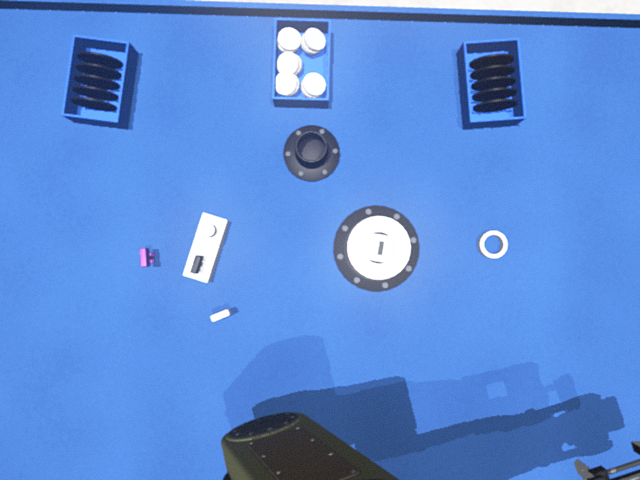

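View pics/side0.png

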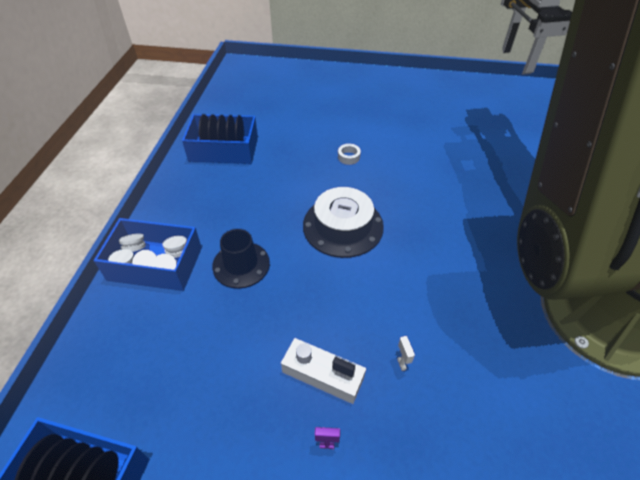

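The top view shows three toggle-shaped things: black one in the rack (197,264), magenta one on the table (147,257), and white one on the table (220,315). I choose the black one. The housing is at (377,248) with a dark slot near (380,247). The side view shows the black wing at (343,368).

```bash
cat > m.py <<'E'
from h import *
def load(n): return dict(np.load(f"{n}0.npz"))
T=load("top"); S=load("side")
def blob(c,box,f):
    x0,y0,x1,y1=box; im=c["image"][y0:y1,x0:x1].astype(int); m=f(im).astype(np.uint8)
    n,l,s,ce=cv2.connectedComponentsWithStats(m); 
    i=1+np.argmax(s[1:,4]); r=cv2.minAreaRect(np.argwhere(l==i)[:,::-1].astype(np.float32)+[[x0,y0]]  .__class__([x0,y0]) if 0 else (np.argwhere(l==i)[:,::-1]+np.array([x0,y0])).astype(np.float32))
    return ce[i]+[x0,y0],s[i,4],r
dark=lambda im:(im.max(-1)<75)
bright=lambda im:(im.min(-1)>130)
for n,c,b in(("top",T,(185,215,230,282)),("side",S,(325,345,365,385))):
    print(n,"wing",blob(c,b,dark))
ct,at,rt=blob(T,(190,248,210,280),dark); cs,_,_=blob(S,(328,352,362,382),dark)
# triangulate
d1,d2=ray(T,*ct),ray(S,*cs); A=np.stack([d1,-d2],1); k=np.linalg.lstsq(A,S["p"]-T["p"],rcond=None)[0]
print("tri wing",T["p"]+k[0]*d1,S["p"]+k[1]*d2)
P=cloud(T)
# wing by depth
m=np.zeros((480,640),bool); m[205:290,175:235]=1
z=P[...,2]; w=m&(z>55)&(T["image"].max(-1)<90); print("wing depth pts",w.sum(),np.median(P[w],0) if w.any() else z[m].max())
rk=m&(z>28)&(z<45); r=cv2.minAreaRect(P[rk][:,:2].astype(np.float32)); print("rack",np.median(z[rk]),r)
r=cv2.minAreaRect(P[w][:,:2].astype(np.float32)); print("wing rect",r)
# housing: rim & slot
m=np.zeros((480,640),bool); m[200:300,330:425]=1
rim=m&(z>54)&(z<68)&(T["image"].min(-1)>130); print("rim",cv2.minEnclosingCircle(P[rim][:,:2].astype(np.float32)),np.median(z[rim]))
h=m&(z>10); print("flange",cv2.minEnclosingCircle(P[h][:,:2].astype(np.float32)))
b,a,r=blob(T,(368,236,392,260),lambda im:im.max(-1)<110); print("slot",b,a,r,onplane(T,*b,55)); 
bx=cv2.boxPoints(r); print([onplane(T,*q,55)[:2].round(1) for q in bx])
a=cv2.resize(T["image"][200:300,170:250],(400,500),interpolation=2); b=cv2.resize(T["image"][218:278,347:407],(400,400),interpolation=2)
o=np.zeros((500,800,3),np.uint8);o[:,:400]=a;o[:400,400:]=b
cv2.imwrite("pics/crop1.png",o[...,::-1])
E
python3 m.py
```

```text
Traceback (most recent call last):
  File "m.py", line 12, in <module>
    print(n,"wing",blob(c,b,dark))
                   ~~~~^^^^^^^^^^
  File "m.py", line 7, in blob
    i=1+np.argmax(s[1:,4]); r=cv2.minAreaRect(np.argwhere(l==i)[:,::-1].astype(np.float32)+[[x0,y0]]  .__class__([x0,y0]) if 0 else (np.argwhere(l==i)[:,::-1]+np.array([x0,y0])).astype(np.float32))
        ~~~~~~~~~^^^^^^^^^
ValueError: attempt to get argmax of an empty sequence
```

```bash
sed -i 's/r=cv2.minAreaRect(np.argwhere.*$/r=cv2.minAreaRect((np.argwhere(l==i)[:,::-1]+np.array([x0,y0])).astype(np.float32))/; s/max(-1)<75/max(-1)<TH/; s/^def load/TH=100\ndef load/' m.py
python3 -c "
from h import *
c=np.load('top0.npz')['image'];print(c.dtype,c.shape,c[255:275:3,197].tolist(),c[262,190:206].max(-1))
c=np.load('side0.npz')['image'];print(c[368,328:360].max(-1))"
python3 m.py
```

```text
uint8 (480, 640, 3) [[194, 198, 210], [134, 139, 156], [147, 148, 164], [132, 139, 157], [90, 97, 115], [61, 70, 97], [197, 201, 213]] [255 255 255 207 135 146 156 163 144 112  97 127 194 244 251 254]
[242 242 241 224 140  74  59  59  59  60  59  59  60  59  59  59  59  61
  64  66  70  73  76  77  75  70  98 181 239 243 242 242]
top wing (array([199.6, 263.6]), np.int32(5), ((199.7000274658203, 263.60003662109375), (0.8944271206855774, 3.130495071411133), 26.56505012512207))
side wing (array([343.16312057, 367.14539007]), np.int32(282), ((343.1034851074219, 367.2586669921875), (23.241243362426758, 13.261951446533203), 23.198591232299805))
tri wing [485.0234118  206.84350507  50.22861782] [483.69201093 206.7967309   50.22884316]
wing depth pts 0 1244.5476685415338
rack 36.42066982849656 ((517.8823852539062, 200.5638427734375), (51.611026763916016, 130.0516815185547), 73.76927185058594)
wing rect ((0.0, 0.0), (0.0, 0.0), 0.0)
rim ((525.4918212890625, -141.79872131347656), 62.006065368652344) 59.649949023694944
flange ((520.81640625, -125.51626586914062), 102.96166229248047)Traceback (most recent call last):
  File "m.py", line 28, in <module>
    b,a,r=blob(T,(368,236,392,260),lambda im:im.max(-1)<110); print("slot",b,a,r,onplane(T,*b,55));
          ~~~~^^^^^^^^^^^^^^^^^^^^^^^^^^^^^^^^^^^^^^^^^^^^^^
  File "m.py", line 8, in blob
    i=1+np.argmax(s[1:,4]); r=cv2.minAreaRect((np.argwhere(l==i)[:,::-1]+np.array([x0,y0])).astype(np.float32))
        ~~~~~~~~~^^^^^^^^^
    return _wrapfunc(a, 'argmax', axis=axis, out=out, **kwds)
    return bound(*args, **kwds)
ValueError: attempt to get argmax of an empty sequence
```

```bash
python3 - <<'E'
s=open('m.py').read().split('\n')
i=[k for k,l in enumerate(s) if l.startswith('for n,c,b')][0]
s=s[:i]+'''
gray=lambda im:(im.max(-1)<180)
ct,at,rt=blob(T,(191,252,204,276),gray); cs,_,rs=blob(S,(328,352,362,382),dark)
print("top wing",ct,at,rt)
d1,d2=ray(T,*ct),ray(S,*cs); k=np.linalg.lstsq(np.stack([d1,-d2],1),S["p"]-T["p"],rcond=None)[0]
print("tri wing",T["p"]+k[0]*d1,S["p"]+k[1]*d2)
for n,c,b in(("T",T,(175,205,235,290)),("S",S,(275,330,370,405))):
    P=cloud(c); z=P[...,2]; m=np.zeros((480,640),bool); m[b[1]:b[3],b[0]:b[2]]=1; m&=(c["range_z"]>0)
    w=m&(z>71)&(z<90); r=cv2.minAreaRect(P[w][:,:2].astype(np.float32)); print(n,"wing",w.sum(),np.median(z[w]),r)
    rk=m&(z>30)&(z<42); print(n,"rack",np.median(z[rk]),cv2.minAreaRect(P[rk][:,:2].astype(np.float32)))
    p=m&(z>46)&(z<70)&(c["image"].min(-1)>100); print(n,"pin",p.sum(),np.median(P[p],0))
for n,c,b in(("T",T,(330,200,425,300)),("S",S,(295,175,395,260))):
    P=cloud(c); z=P[...,2]; m=np.zeros((480,640),bool); m[b[1]:b[3],b[0]:b[2]]=1; m&=(c["range_z"]>0)
    rim=m&(z>57)&(z<66); print(n,"rim",cv2.minEnclosingCircle(P[rim][:,:2].astype(np.float32)),np.median(z[rim]))
b,a,r=blob(T,(374,236,388,260),lambda im:im.max(-1)<190); print("slot",b,a,r)
print([onplane(T,*q,55)[:2].round(1) for q in [b,*cv2.boxPoints(r)]])
g=T["image"][236:260,366:394].max(-1); print(g)
a=cv2.resize(T["image"][200:300,170:250],(400,500),interpolation=2); b=cv2.resize(T["image"][218:278,347:407],(400,400),interpolation=2)
o=np.zeros((500,800,3),np.uint8);o[:,:400]=a;o[:400,400:]=b
cv2.imwrite("pics/crop1.png",o[...,::-1])'''.split('\n')
open('m.py','w').write('\n'.join(s))
E
python3 m.py
```

```text
top wing [196.82269504 264.0212766 ] 141 ((197.15000915527344, 264.0500183105469), (8.5381498336792, 18.341211318969727), 18.434947967529297)
tri wing [484.13074894 210.59057966  58.41942149] [483.5608364  210.57000302  58.41977349]
T wing 127 76.94713476933612 ((484.2539978027344, 209.76100158691406), (12.8411226272583, 35.52243423461914), 76.10791015625)
T rack 36.4219949288738 ((517.8928833007812, 200.558837890625), (51.569828033447266, 130.05416870117188), 73.73473358154297)
T pin 169 [550.18965569 190.70297298  61.69176156]
S wing 199 77.150584589505 ((483.05133056640625, 212.1102294921875), (12.5559720993042, 35.61913299560547), 72.91927337646484)
S rack 36.63675295181133 ((516.905517578125, 201.3861846923828), (52.341819763183594, 130.28094482421875), 74.20124053955078)
S pin 229 [549.38013077 194.97098734  62.2921393 ]
T rim ((525.4436645507812, -141.75201416015625), 61.9398307800293) 60.23804423492777
S rim ((524.1506958007812, -140.53659057617188), 63.523338317871094) 60.97236546347892
slot [380.375 247.75 ] 40 ((380.4807434082031, 247.59616088867188), (3.1378581523895264, 
[... 2275 characters left out ...]
255 255 255 255 255 255 255 255 255 255 255 252 223 204 190 202 250 255
  255 255 255 255 255 255 255 255 255 254]
 [255 255 255 255 255 255 255 255 255 255 255 255 255 255 255 254 255 255
  255 255 255 255 255 255 255 255 254 255]
 [255 255 255 255 255 255 255 255 255 255 255 255 255 255 255 255 255 255
  255 255 255 255 255 255 255 255 254 255]
 [255 255 255 255 255 255 255 255 255 255 255 255 255 255 255 255 255 255
  255 255 255 255 255 255 255 254 254 255]
 [255 254 255 255 255 255 255 255 255 255 255 255 255 255 255 255 255 255
  255 255 255 255 255 255 254 254 255 255]
 [255 254 253 253 255 255 255 255 255 255 255 255 255 255 255 255 255 255
  255 255 255 255 255 254 254 255 255 255]]
```

View pics/crop1.png

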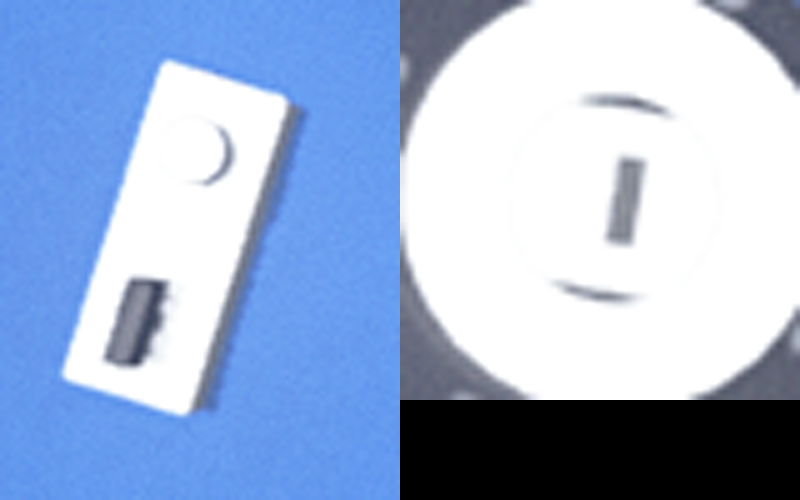

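Crop: the black wing sits upright in the robot-side well (crop 136,322), which confirms the choice. The pin is at the far end. The slot is clearly seen at (380.4,247.7) px, 3–4 mm off the housing centre on the -y side. The wing top at z=77, rack at 36.4, rim at 60 and radius at 62 all agree with the text.

```bash
cat >> h.py <<'E'
def units(pos,yaw=None,start=None,rot=None):
    """pos TCP mm, yaw deg of tool x (tool down); start = commanded pose, default measured"""
    s=robot.read_state(); p=np.array(start if start is not None else s["tcp_pos"]); M=R.from_rotvec(rot if rot is not None else s["tool_rot"])
    t=M.inv().apply(np.array(pos)-p)/25
    w=np.zeros(3)
    if yaw is not None:
        a=np.radians(yaw); G=np.array([[np.cos(a),np.sin(a),0],[np.sin(a),-np.cos(a),0],[0,0,-1]]).T
        w=np.degrees((M.inv()*R.from_matrix(G)).as_rotvec())/5
    print("t",t.round(3),"w",w.round(2),"tcp",s["tcp_pos"].round(2),"rot",s["tool_rot"].round(4),"F",s["ft_force"].round(1),"time",round(s["t"],2),"width",round(s["gripper_width"],3),"grip",round(s["grasp_force"],1))
E
python3 - <<'E'
from h import *
units([484,210.7,150],163.7,[179.153,-519.994,181.946])
T=dict(np.load("top0.npz")); g=255-T["image"][238:258,374:390].max(-1).astype(float); g[g<25]=0
m=cv2.moments(g); u,v=m["m10"]/m["m00"]+374,m["m01"]/m["m00"]+238; a=.5*np.arctan2(2*m["mu11"],m["mu20"]-m["mu02"])
p=onplane(T,u,v,55); q=onplane(T,u+9*np.cos(a),v+9*np.sin(a),55); d=q-p; print(u,v,p,np.degrees(np.arctan2(d[1],d[0])))
E
```

```text
t [ 21.049 -23.661   1.3  ] w [-0.000e+00 -1.000e-02 -2.894e+01] tcp [ 179.1  -519.78  181.53] rot [-3.0976e+00 -5.1860e-01  1.0000e-04] F [0.2 0.2 1. ] time 0.15 width 0.999 grip 0.0
380.37411421425594 247.7248853689037 [ 524.83349325 -145.36555949   55.        ] -8.210948575370743
```

>>> servo_tool([
  {"tx":21.05,"ty":-23.66,"tz":1.3,"wz":-28.94,"hand":0},
  {"tx":21.05,"ty":-23.66,"tz":1.3,"wz":-28.94,"hand":0},
  {"tx":21.05,"ty":-23.66,"tz":1.3,"wz":-28.94,"hand":0},
  {"tx":21.05,"ty":-23.66,"tz":1.3,"wz":-28.94,"hand":0},
  {"tx":21.05,"ty":-23.66,"tz":1.3,"wz":-28.94,"hand":0},
  {"tx":21.05,"ty":-23.66,"tz":1.3,"wz":-28.94,"hand":0},
  {"tx":21.05,"ty":-23.66,"tz":1.3,"wz":-28.94,"hand":0},
  {"tx":21.05,"ty":-23.66,"tz":1.3,"wz":-28.94,"hand":0},
  {"tx":21.05,"ty":-23.66,"tz":1.3,"wz":-28.94,"hand":0},
  {"tx":21.05,"ty":-23.66,"tz":1.3,"wz":-28.94,"hand":0},
  {"tx":21.05,"ty":-23.66,"tz":1.3,"wz":-28.94,"hand":0},
  {"tx":21.05,"ty":-23.66,"tz":1.3,"wz":-28.94,"hand":0},
  {"tx":21.05,"ty":-23.66,"tz":1.3,"wz":-28.94,"hand":0},
  {"tx":21.05,"ty":-23.66,"tz":1.3,"wz":-28.94,"hand":0},
  {"tx":21.05,"ty":-23.66,"tz":1.3,"wz":-28.94,"hand":0},
  {"tx":21.05,"ty":-23.66,"tz":1.3,"wz":-28.94,"hand":0},
  {"tx":21.05,"ty":-23.66,"tz":1.3,"wz":-28.94,"hand":0},
  {"tx":21.05,"ty":-23.66,"tz":1.3,"wz":-28.94,"hand":0},
  {"tx":21.05,"ty":-23.66,"tz":1.3,"wz":-28.94,"hand":0},
  {"tx":21.05,"ty":-23.66,"tz":1.3,"wz":-28.94,"hand":0},
])

```text
$.moves[0]: bad value
```

>>> servo_tool([
  {"tx":21.05,"ty":-23.66,"tz":1.3,"wx":0,"wy":0,"wz":-28.94,"hand":0},
  {"tx":21.05,"ty":-23.66,"tz":1.3,"wx":0,"wy":0,"wz":-28.94,"hand":0},
  {"tx":21.05,"ty":-23.66,"tz":1.3,"wx":0,"wy":0,"wz":-28.94,"hand":0},
  {"tx":21.05,"ty":-23.66,"tz":1.3,"wx":0,"wy":0,"wz":-28.94,"hand":0},
  {"tx":21.05,"ty":-23.66,"tz":1.3,"wx":0,"wy":0,"wz":-28.94,"hand":0},
  {"tx":21.05,"ty":-23.66,"tz":1.3,"wx":0,"wy":0,"wz":-28.94,"hand":0},
  {"tx":21.05,"ty":-23.66,"tz":1.3,"wx":0,"wy":0,"wz":-28.94,"hand":0},
  {"tx":21.05,"ty":-23.66,"tz":1.3,"wx":0,"wy":0,"wz":-28.94,"hand":0},
  {"tx":21.05,"ty":-23.66,"tz":1.3,"wx":0,"wy":0,"wz":-28.94,"hand":0},
  {"tx":21.05,"ty":-23.66,"tz":1.3,"wx":0,"wy":0,"wz":-28.94,"hand":0},
  {"tx":21.05,"ty":-23.66,"tz":1.3,"wx":0,"wy":0,"wz":-28.94,"hand":0},
  {"tx":21.05,"ty":-23.66,"tz":1.3,"wx":0,"wy":0,"wz":-28.94,"hand":0},
  {"tx":21.05,"ty":-23.66,"tz":1.3,"wx":0,"wy":0,"wz":-28.94,"hand":0},
  {"tx":21.05,"ty":-23.66,"tz":1.3,"wx":0,"wy":0,"wz":-28.94,"hand":0},
  {"tx":21.05,"ty":-23.66,"tz":1.3,"wx":0,"wy":0,"wz":-28.94,"hand":0},
  {"tx":21.05,"ty":-23.66,"tz":1.3,"wx":0,"wy":0,"wz":-28.94,"hand":0},
  {"tx":21.05,"ty":-23.66,"tz":1.3,"wx":0,"wy":0,"wz":-28.94,"hand":0},
  {"tx":21.05,"ty":-23.66,"tz":1.3,"wx":0,"wy":0,"wz":-28.94,"hand":0},
  {"tx":21.05,"ty":-23.66,"tz":1.3,"wx":0,"wy":0,"wz":-28.94,"hand":0},
  {"tx":21.05,"ty":-23.66,"tz":1.3,"wx":0,"wy":0,"wz":-28.94,"hand":0},
])

```text
t: 1.82
tcp_pos: [484.9, 215.6, 148.1]
tool_rot: [-0.469, -3.105, -0.0]
ft_force: [-0.2, -1.1, -0.5]
gripper_width: 1.003
grasp_force: 0.0
```

```bash
python3 - <<'E'
from h import *
c=cam("wrist"); save(c,"w1"); P=cloud(c); z=P[...,2]; ok=c["range_z"]>0
near=ok&(np.hypot(P[...,0]-484,P[...,1]-210.7)<30)
w=near&(z>72)&(z<82); print(w.sum(),np.median(z[w]),cv2.minAreaRect(P[w][:,:2].astype(np.float32)) if w.sum()>5 else 0)
# contour by dark mask cast on z=77
m=(w).astype(np.uint8); q=np.argwhere(m)[:,::-1]; 
print(c["p"],q.mean(0) if len(q) else 0)
rk=ok&(np.hypot(P[...,0]-517,P[...,1]-201)<75)&(z>32)&(z<40); print(cv2.minAreaRect(P[rk][:,:2].astype(np.float32)),np.median(z[rk]))
units([484,210.7,45],163.7)
E
```

```text
834 76.48799214486317 ((484.4880065917969, 210.42477416992188), (11.950078010559082, 36.1517219543457), 74.08890533447266)
[409.4841944  238.59345678 350.71738642] [303.70383693 249.51918465]
((518.5487060546875, 200.7363739013672), (50.125457763671875, 130.93536376953125), 74.1240234375) 35.75449687468631
t [-0.034 -0.096  4.128] w [-0.01 -0.02 -0.07] tcp [484.05 213.28 148.21] rot [-4.5410e-01 -3.1069e+00  1.1000e-03] F [ 0.3 -0.8 -0.6] time 1.87 width 1.001 grip 0.0
```

View pics/w1.png

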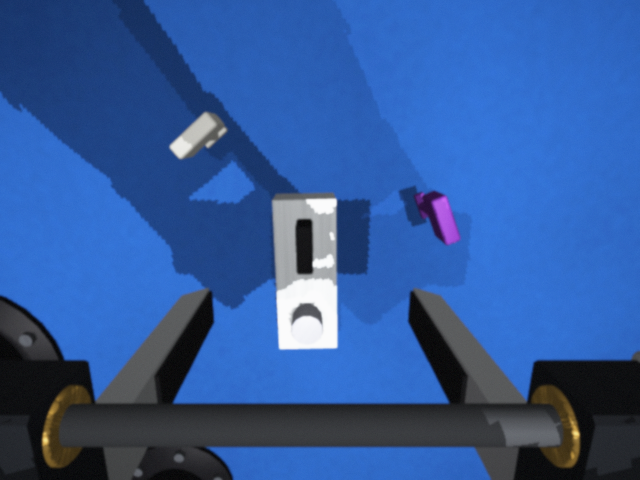

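The wrist view shows the black wing at (304,246) upright in its well. The white (197,135) and magenta (440,217) decoys are clear of the fingers. Wing centre is (484.4,210.5), top at 76.5, yaw -16°.

>>> servo_tool([
  {"tx":0,"ty":0,"tz":2.0,"wx":0,"wy":0,"wz":0,"hand":0.5},
  {"tx":0,"ty":0,"tz":2.0,"wx":0,"wy":0,"wz":0,"hand":0.5},
  {"tx":0,"ty":0,"tz":3.0,"wx":0,"wy":0,"wz":0,"hand":0.5},
  {"tx":0,"ty":0,"tz":3.6,"wx":0,"wy":0,"wz":0,"hand":0.5},
  {"tx":0,"ty":0,"tz":4.1,"wx":0,"wy":0,"wz":0,"hand":0.5},
  {"tx":0,"ty":0,"tz":4.1,"wx":0,"wy":0,"wz":0,"hand":0.5},
  {"tx":0,"ty":0,"tz":4.1,"wx":0,"wy":0,"wz":0,"hand":0.5},
  {"tx":0,"ty":0,"tz":4.1,"wx":0,"wy":0,"wz":0,"hand":0.5},
])

```text
t: 2.53
tcp_pos: [484.5, 210.4, 48.1]
tool_rot: [0.487, 3.103, 0.001]
ft_force: [0.4, -0.1, -0.1]
gripper_width: 0.506
grasp_force: 0.0
```

```bash
python3 -c "
from h import *
units([484.2,210.6,45],164)"
```

```text
t [0.012 0.003 0.125] w [ 0.01  0.01 -0.37] tcp [484.45 210.45  48.13] rot [4.8690e-01 3.1028e+00 7.0000e-04] F [ 0.4 -0.1 -0.1] time 2.53 width 0.506 grip 0.0
```

>>> servo_tool([
  {"tx":0,"ty":0,"tz":0.08,"wx":0,"wy":0,"wz":-0.2,"hand":0.7},
  {"tx":0,"ty":0,"tz":0.08,"wx":0,"wy":0,"wz":-0.2,"hand":0.8},
  {"tx":0,"ty":0,"tz":0.08,"wx":0,"wy":0,"wz":-0.2,"hand":1.0},
  {"tx":0,"ty":0,"tz":0.08,"wx":0,"wy":0,"wz":-0.2,"hand":1.0},
  {"tx":0,"ty":0,"tz":0.08,"wx":0,"wy":0,"wz":-0.2,"hand":1.0},
  {"tx":0,"ty":0,"tz":0.08,"wx":0,"wy":0,"wz":-0.2,"hand":1.0},
  {"tx":0,"ty":0,"tz":0.08,"wx":0,"wy":0,"wz":-0.2,"hand":1.0},
  {"tx":0,"ty":0,"tz":0.08,"wx":0,"wy":0,"wz":-0.2,"hand":1.0},
  {"tx":0,"ty":0,"tz":0.08,"wx":0,"wy":0,"wz":-0.2,"hand":1.0},
  {"tx":0,"ty":0,"tz":0.08,"wx":0,"wy":0,"wz":-0.2,"hand":1.0},
], grip_force=30)

```text
t: 3.37
tcp_pos: [484.1, 210.7, 45.1]
tool_rot: [0.458, 3.108, 0.0]
ft_force: [-0.4, 0.9, 1.7]
gripper_width: 0.125
grasp_force: 30.0
```

```bash
python3 -c "
from h import *
units([484.2,210.6,45],164)"
```

```text
t [-0.004 -0.003  0.003] w [ 0.    0.   -0.15] tcp [484.13 210.7   45.08] rot [4.5750e-01 3.1079e+00 2.0000e-04] F [-0.4  0.9  1.7] time 3.37 width 0.125 grip 30.0
```

Wing gripped (opening 11.75 mm). Next I lift, then move beside the housing to look at the slot from close above.

>>> servo_tool([
  {"tx":0,"ty":0,"tz":-0.5,"wx":0,"wy":0,"wz":0,"hand":1.0},
  {"tx":0,"ty":0,"tz":-1.2,"wx":0,"wy":0,"wz":0,"hand":1.0},
  {"tx":0,"ty":0,"tz":-2.2,"wx":0,"wy":0,"wz":0,"hand":1.0},
  {"tx":0,"ty":0,"tz":-3.2,"wx":0,"wy":0,"wz":0,"hand":1.0},
  {"tx":0,"ty":0,"tz":-4.0,"wx":0,"wy":0,"wz":0,"hand":1.0},
  {"tx":0,"ty":0,"tz":-4.0,"wx":0,"wy":0,"wz":0,"hand":1.0},
  {"tx":0,"ty":0,"tz":-4.0,"wx":0,"wy":0,"wz":0,"hand":1.0},
])

```text
t: 3.95
tcp_pos: [484.1, 210.7, 145.0]
tool_rot: [0.457, 3.107, 0.001]
ft_force: [-0.7, 0.1, -1.4]
gripper_width: 0.121
grasp_force: 30.0
```

```bash
python3 -c "
from h import *
units([584,-154,145],171)"
```

```text
t [-8.0300e+00 -1.2819e+01 -2.0000e-03] w [ 0.01  0.01 -1.55] tcp [484.11 210.73 144.98] rot [4.5740e-01 3.1073e+00 7.0000e-04] F [-0.7  0.1 -1.4] time 3.95 width 0.121 grip 30.0
```

>>> servo_tool([
  {"tx":-0.8,"ty":-1.28,"tz":0,"wx":0,"wy":0,"wz":-0.2,"hand":1.0},
  {"tx":-1.7,"ty":-2.7,"tz":0,"wx":0,"wy":0,"wz":-0.4,"hand":1.0},
  {"tx":-2.6,"ty":-4.15,"tz":0,"wx":0,"wy":0,"wz":-0.6,"hand":1.0},
  {"tx":-3.5,"ty":-5.6,"tz":0,"wx":0,"wy":0,"wz":-0.8,"hand":1.0},
  {"tx":-4.4,"ty":-7.0,"tz":0,"wx":0,"wy":0,"wz":-1.0,"hand":1.0},
  {"tx":-5.3,"ty":-8.45,"tz":0,"wx":0,"wy":0,"wz":-1.2,"hand":1.0},
  {"tx":-6.2,"ty":-9.9,"tz":0,"wx":0,"wy":0,"wz":-1.4,"hand":1.0},
  {"tx":-7.1,"ty":-11.35,"tz":0,"wx":0,"wy":0,"wz":-1.5,"hand":1.0},
  {"tx":-7.7,"ty":-12.3,"tz":0,"wx":0,"wy":0,"wz":-1.55,"hand":1.0},
  {"tx":-8.03,"ty":-12.82,"tz":0,"wx":0,"wy":0,"wz":-1.55,"hand":1.0},
  {"tx":-8.03,"ty":-12.82,"tz":0,"wx":0,"wy":0,"wz":-1.55,"hand":1.0},
  {"tx":-8.03,"ty":-12.82,"tz":0,"wx":0,"wy":0,"wz":-1.55,"hand":1.0},
  {"tx":-8.03,"ty":-12.82,"tz":0,"wx":0,"wy":0,"wz":-1.55,"hand":1.0},
  {"tx":-8.03,"ty":-12.82,"tz":0,"wx":0,"wy":0,"wz":-1.55,"hand":1.0},
])

```text
t: 5.12
tcp_pos: [583.7, -152.5, 144.6]
tool_rot: [-0.244, -3.131, -0.001]
ft_force: [0.3, 0.6, -1.4]
gripper_width: 0.124
grasp_force: 30.0
```

```bash
python3 - <<'E'
from h import *
c=cam("wrist"); save(c,"w2"); np.savez("w2.npz",**{k:c[k] for k in("image","range_z","K","R","p")})
units([524.8,-145.4,110],171)
P=cloud(c); z=P[...,2]; ok=c["range_z"]>0; rr=np.hypot(P[...,0]-525.4,P[...,1]+141.8)
rim=ok&(rr<70)&(z>57)&(z<64); print("rim",cv2.minEnclosingCircle(P[rim][:,:2].astype(np.float32)),np.median(z[rim]))
rec=ok&(rr<28)&(z>50)&(z<58); print("rec",rec.sum(),np.median(z[rec]))
sl=ok&(rr<26)&(z<51)&(z>30); q=P[sl]; print("slot px",sl.sum(), np.median(z[sl]) if sl.any() else 0)
if sl.any():
    uv=np.argwhere(sl)[:,::-1]; X=np.array([onplane(c,*a,55)[:2] for a in uv]).astype(np.float32); print(cv2.minAreaRect(X))
E
```

```text
t [ 2.376 -0.079  1.395] w [ 0.   -0.    0.02] tcp [ 583.79 -152.66  144.85] rot [-2.4390e-01 -3.1319e+00 -2.0000e-04] F [ 0.5 -0.2 -2. ] time 5.17 width 0.123 grip 30.0
rim ((526.1563110351562, -141.2601318359375), 61.9256591796875) 59.741874756203885
rec 4321 54.81426659648406
slot px 556 43.89369010637296
((525.6122436523438, -145.63699340820312), (9.817526817321777, 27.09869384765625), 81.2817611694336)
```

View pics/w2.png

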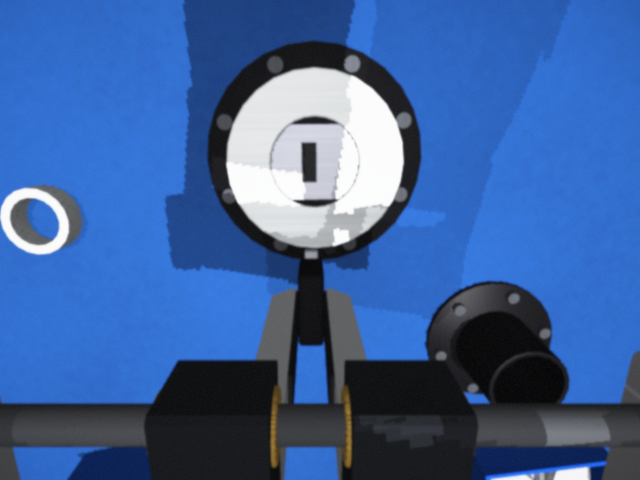

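The wrist view shows the slot at (309,162) px and the held toggle at (311,300). The slot is at (525.6,-145.6), yaw -8.7°, top 54.8, spring pad 43.9, matching the text and the top view.

>>> servo_tool([
  {"tx":0.8,"ty":-0.03,"tz":0,"wx":0,"wy":0,"wz":0,"hand":1.0},
  {"tx":1.6,"ty":-0.06,"tz":0,"wx":0,"wy":0,"wz":0,"hand":1.0},
  {"tx":2.36,"ty":-0.07,"tz":0,"wx":0,"wy":0,"wz":-0.05,"hand":1.0},
  {"tx":2.36,"ty":-0.07,"tz":0.8,"wx":0,"wy":0,"wz":-0.05,"hand":1.0},
  {"tx":2.36,"ty":-0.07,"tz":1.6,"wx":0,"wy":0,"wz":-0.05,"hand":1.0},
  {"tx":2.36,"ty":-0.07,"tz":1.6,"wx":0,"wy":0,"wz":-0.05,"hand":1.0},
  {"tx":2.36,"ty":-0.07,"tz":1.6,"wx":0,"wy":0,"wz":-0.05,"hand":1.0},
  {"tx":2.36,"ty":-0.07,"tz":1.6,"wx":0,"wy":0,"wz":-0.05,"hand":1.0},
  {"tx":2.36,"ty":-0.07,"tz":1.6,"wx":0,"wy":0,"wz":-0.05,"hand":1.0},
])

```text
t: 5.92
tcp_pos: [526.0, -146.5, 106.2]
tool_rot: [0.239, 3.131, -0.001]
ft_force: [-0.1, -0.2, -1.7]
gripper_width: 0.123
grasp_force: 30.0
```

```bash
python3 -c "
from h import *
units([525.3,-145.5,92],171.3)"
```

```text
t [0.036 0.036 0.568] w [-0.    0.02 -0.  ] tcp [ 526.02 -146.53  106.2 ] rot [ 2.3880e-01  3.1308e+00 -7.0000e-04] F [-0.1 -0.2 -1.7] time 5.92 width 0.123 grip 30.0
```

>>> servo_tool([
  {"tx":0.03,"ty":0.035,"tz":0.2,"wx":0,"wy":0,"wz":0,"hand":1.0},
  {"tx":0.03,"ty":0.035,"tz":0.35,"wx":0,"wy":0,"wz":0,"hand":1.0},
  {"tx":0.03,"ty":0.035,"tz":0.45,"wx":0,"wy":0,"wz":0,"hand":1.0},
  {"tx":0.03,"ty":0.035,"tz":0.45,"wx":0,"wy":0,"wz":0,"hand":1.0},
  {"tx":0.03,"ty":0.035,"tz":0.45,"wx":0,"wy":0,"wz":0,"hand":1.0},
  {"tx":0.03,"ty":0.035,"tz":0.45,"wx":0,"wy":0,"wz":0,"hand":1.0},
])

```text
t: 6.42
tcp_pos: [524.8, -145.7, 93.8]
tool_rot: [0.24, 3.132, -0.0]
ft_force: [1.1, -0.1, -1.2]
gripper_width: 0.124
grasp_force: 30.0
```

```bash
python3 -c "
from h import *
units([525.3,-145.5,92],171.3)"
```

```text
t [-0.019  0.01   0.071] w [-0.    0.   -0.01] tcp [ 524.79 -145.67   93.78] rot [ 0.2398  3.1323 -0.    ] F [ 1.1 -0.1 -1.2] time 6.42 width 0.124 grip 30.0
```

>>> servo_tool([
  {"tx":-0.01,"ty":0,"tz":0.04,"wx":0,"wy":0,"wz":0,"hand":1.0},
  {"tx":-0.01,"ty":0,"tz":0.08,"wx":0,"wy":0,"wz":0,"hand":1.0},
  {"tx":-0.01,"ty":0,"tz":0.12,"wx":0,"wy":0,"wz":0,"hand":1.0},
  {"tx":-0.01,"ty":0,"tz":0.12,"wx":0,"wy":0,"wz":0,"hand":1.0},
  {"tx":-0.01,"ty":0,"tz":0.12,"wx":0,"wy":0,"wz":0,"hand":1.0},
])

```text
t: 6.83
tcp_pos: [524.9, -145.6, 90.6]
tool_rot: [-0.24, -3.132, -0.0]
ft_force: [-0.1, 0.3, -0.8]
gripper_width: 0.126
grasp_force: 30.0
```

>>> servo_tool([
  {"tx":0,"ty":0,"tz":0.04,"wx":0,"wy":0,"wz":0,"hand":1.0},
  {"tx":0,"ty":0,"tz":0.08,"wx":0,"wy":0,"wz":0,"hand":1.0},
  {"tx":0,"ty":0,"tz":0.12,"wx":0,"wy":0,"wz":0,"hand":1.0},
  {"tx":0,"ty":0,"tz":0.12,"wx":0,"wy":0,"wz":0,"hand":1.0},
  {"tx":0,"ty":0,"tz":0.12,"wx":0,"wy":0,"wz":0,"hand":1.0},
])

```text
t: 7.25
tcp_pos: [524.9, -145.6, 87.6]
tool_rot: [-0.24, -3.132, -0.0]
ft_force: [-0.1, 0.4, -1.4]
gripper_width: 0.127
grasp_force: 30.0
```

It's in the slot with no contact force. Continue down toward the spring pad.

>>> servo_tool([
  {"tx":0,"ty":0,"tz":0.06,"wx":0,"wy":0,"wz":0,"hand":1.0},
  {"tx":0,"ty":0,"tz":0.12,"wx":0,"wy":0,"wz":0,"hand":1.0},
  {"tx":0,"ty":0,"tz":0.18,"wx":0,"wy":0,"wz":0,"hand":1.0},
  {"tx":0,"ty":0,"tz":0.24,"wx":0,"wy":0,"wz":0,"hand":1.0},
  {"tx":0,"ty":0,"tz":0.28,"wx":0,"wy":0,"wz":0,"hand":1.0},
  {"tx":0,"ty":0,"tz":0.32,"wx":0,"wy":0,"wz":0,"hand":1.0},
  {"tx":0,"ty":0,"tz":0.32,"wx":0,"wy":0,"wz":0,"hand":1.0},
  {"tx":0,"ty":0,"tz":0.32,"wx":0,"wy":0,"wz":0,"hand":1.0},
])

```text
t: 7.92
tcp_pos: [525.2, -145.7, 80.0]
tool_rot: [0.24, 3.132, -0.0]
ft_force: [-0.5, -0.3, 4.3]
gripper_width: 0.125
grasp_force: 30.0
```

>>> servo_tool([
  {"tx":0,"ty":0,"tz":0.05,"wx":0,"wy":0,"wz":0,"hand":1.0},
  {"tx":0,"ty":0,"tz":0.1,"wx":0,"wy":0,"wz":0,"hand":1.0},
  {"tx":0,"ty":0,"tz":0.15,"wx":0,"wy":0,"wz":0,"hand":1.0},
  {"tx":0,"ty":0,"tz":0.2,"wx":0,"wy":0,"wz":0,"hand":1.0},
  {"tx":0,"ty":0,"tz":0.24,"wx":0,"wy":0,"wz":0,"hand":1.0},
  {"tx":0,"ty":0,"tz":0.28,"wx":0,"wy":0,"wz":0,"hand":1.0},
  {"tx":0,"ty":0,"tz":0.28,"wx":0,"wy":0,"wz":0,"hand":1.0},
  {"tx":0,"ty":0,"tz":0.28,"wx":0,"wy":0,"wz":0,"hand":1.0},
  {"tx":0,"ty":0,"tz":0.28,"wx":0,"wy":0,"wz":0,"hand":1.0},
])

```text
t: 8.67
tcp_pos: [525.4, -145.8, 73.5]
tool_rot: [0.24, 3.131, -0.001]
ft_force: [-1.2, 0.8, 9.5]
gripper_width: 0.124
grasp_force: 30.0
```

>>> servo_tool([
  {"tx":0,"ty":0,"tz":0.04,"wx":0,"wy":0,"wz":0,"hand":1.0},
  {"tx":0,"ty":0,"tz":0.04,"wx":0,"wy":0,"wz":0,"hand":1.0},
  {"tx":0,"ty":0,"tz":0.04,"wx":0,"wy":0,"wz":0,"hand":1.0},
  {"tx":0,"ty":0,"tz":0.04,"wx":0,"wy":0,"wz":0.5,"hand":1.0},
  {"tx":0,"ty":0,"tz":0.04,"wx":0,"wy":0,"wz":1.0,"hand":1.0},
  {"tx":0,"ty":0,"tz":0.04,"wx":0,"wy":0,"wz":1.5,"hand":1.0},
  {"tx":0,"ty":0,"tz":0.04,"wx":0,"wy":0,"wz":2.0,"hand":1.0},
  {"tx":0,"ty":0,"tz":0.04,"wx":0,"wy":0,"wz":2.5,"hand":1.0},
  {"tx":0,"ty":0,"tz":0.04,"wx":0,"wy":0,"wz":3.0,"hand":1.0},
  {"tx":0,"ty":0,"tz":0.04,"wx":0,"wy":0,"wz":3.0,"hand":1.0},
  {"tx":0,"ty":0,"tz":0.04,"wx":0,"wy":0,"wz":3.0,"hand":1.0},
])

```text
t: 9.58
tcp_pos: [525.8, -146.0, 72.7]
tool_rot: [0.646, 3.072, -0.001]
ft_force: [-1.6, 0.4, 11.2]
gripper_width: 0.125
grasp_force: 30.0
```

```bash
python3 -c "
from h import *
units([525.3,-145.6,73],81.3); s=robot.read_state(); print(s['ft_torque'],s['joints'])"
```

```text
t [ 0.024  0.006 -0.011] w [ 0.02  0.02 14.99] tcp [ 525.79 -145.98   72.73] rot [ 6.4640e-01  3.0718e+00 -6.0000e-04] F [-1.6  0.4 11.2] time 9.58 width 0.125 grip 30.0
[ 0.07245179 -0.01985586  0.01225305] [-3.37898365e-01  4.03728255e-01  1.65105215e+00 -8.57916942e-05
  1.08431132e+00 -1.49383730e+00]
```

Turning freely. Complete the quarter turn.

>>> servo_tool([
  {"tx":0,"ty":0,"tz":0,"wx":0,"wy":0,"wz":0.8,"hand":1.0},
  {"tx":0,"ty":0,"tz":0,"wx":0,"wy":0,"wz":1.6,"hand":1.0},
  {"tx":0,"ty":0,"tz":0,"wx":0,"wy":0,"wz":2.4,"hand":1.0},
  {"tx":0,"ty":0,"tz":0,"wx":0,"wy":0,"wz":3.2,"hand":1.0},
  {"tx":0,"ty":0,"tz":0,"wx":0,"wy":0,"wz":4.0,"hand":1.0},
  {"tx":0,"ty":0,"tz":0,"wx":0,"wy":0,"wz":4.8,"hand":1.0},
  {"tx":0,"ty":0,"tz":0,"wx":0,"wy":0,"wz":5.6,"hand":1.0},
  {"tx":0,"ty":0,"tz":0,"wx":0,"wy":0,"wz":6.4,"hand":1.0},
  {"tx":0,"ty":0,"tz":0,"wx":0,"wy":0,"wz":7.2,"hand":1.0},
  {"tx":0,"ty":0,"tz":0,"wx":0,"wy":0,"wz":8.0,"hand":1.0},
  {"tx":0,"ty":0,"tz":0,"wx":0,"wy":0,"wz":8.0,"hand":1.0},
])

```text
t: 10.5
tcp_pos: [525.8, -146.0, 72.7]
tool_rot: [1.664, 2.662, 0.001]
ft_force: [0.5, -0.7, 12.0]
gripper_width: 0.124
grasp_force: 30.0
```

```bash
python3 -c "
from h import *
units([525.3,-145.6,73],81.3); s=robot.read_state(); print(s['ft_torque'])"
```

```text
t [ 0.023 -0.012 -0.012] w [0.03 0.01 6.94] tcp [ 525.81 -145.98   72.71] rot [1.6638e+00 2.6619e+00 8.0000e-04] F [ 0.5 -0.7 12. ] time 10.5 width 0.124 grip 30.0
[-0.01653977 -0.05281094  0.01824615]
```

>>> servo_tool([
  {"tx":0,"ty":0,"tz":0,"wx":0,"wy":0,"wz":0.8,"hand":1.0},
  {"tx":0,"ty":0,"tz":0,"wx":0,"wy":0,"wz":1.6,"hand":1.0},
  {"tx":0,"ty":0,"tz":0,"wx":0,"wy":0,"wz":2.4,"hand":1.0},
  {"tx":0,"ty":0,"tz":0,"wx":0,"wy":0,"wz":3.2,"hand":1.0},
  {"tx":0,"ty":0,"tz":0,"wx":0,"wy":0,"wz":4.0,"hand":1.0},
  {"tx":0,"ty":0,"tz":0,"wx":0,"wy":0,"wz":4.8,"hand":1.0},
  {"tx":0,"ty":0,"tz":0,"wx":0,"wy":0,"wz":5.6,"hand":1.0},
  {"tx":0,"ty":0,"tz":0,"wx":0,"wy":0,"wz":6.4,"hand":1.0},
  {"tx":0,"ty":0,"tz":0,"wx":0,"wy":0,"wz":7.0,"hand":1.0},
  {"tx":0,"ty":0,"tz":0,"wx":0,"wy":0,"wz":7.0,"hand":1.0},
  {"tx":0,"ty":0,"tz":0,"wx":0,"wy":0,"wz":7.0,"hand":1.0},
])

```text
t: 11.42
tcp_pos: [525.8, -146.0, 72.7]
tool_rot: [2.383, 2.044, 0.002]
ft_force: [0.2, 0.7, 11.1]
gripper_width: 0.123
grasp_force: 30.0
```

```bash
python3 -c "
from h import *
units([525.3,-145.6,79],81.3); s=robot.read_state(); print(s['ft_torque'])"
```

```text
t [ 0.012 -0.023 -0.25 ] w [ 0.03  0.01 -0.01] tcp [ 525.83 -145.98   72.74] rot [2.3831e+00 2.0436e+00 2.0000e-03] F [ 0.2  0.7 11.1] time 11.42 width 0.123 grip 30.0
[-0.02925569 -0.02146148  0.00491801]
```

>>> servo_tool([
  {"tx":0,"ty":0,"tz":-0.04,"wx":0,"wy":0,"wz":0,"hand":1.0},
  {"tx":0,"ty":0,"tz":-0.08,"wx":0,"wy":0,"wz":0,"hand":1.0},
  {"tx":0,"ty":0,"tz":-0.12,"wx":0,"wy":0,"wz":0,"hand":1.0},
  {"tx":0,"ty":0,"tz":-0.16,"wx":0,"wy":0,"wz":0,"hand":1.0},
  {"tx":0,"ty":0,"tz":-0.19,"wx":0,"wy":0,"wz":0,"hand":1.0},
  {"tx":0,"ty":0,"tz":-0.19,"wx":0,"wy":0,"wz":0,"hand":1.0},
  {"tx":0,"ty":0,"tz":-0.19,"wx":0,"wy":0,"wz":0,"hand":1.0},
])

```text
t: 12.0
tcp_pos: [525.6, -145.9, 77.1]
tool_rot: [2.383, 2.044, 0.001]
ft_force: [0.8, -1.4, 6.4]
gripper_width: 0.122
grasp_force: 30.0
```

>>> servo_tool([
  {"tx":0,"ty":0,"tz":-0.02,"wx":0,"wy":0,"wz":0,"hand":1.0},
  {"tx":0,"ty":0,"tz":-0.04,"wx":0,"wy":0,"wz":0,"hand":1.0},
  {"tx":0,"ty":0,"tz":-0.06,"wx":0,"wy":0,"wz":0,"hand":1.0},
  {"tx":0,"ty":0,"tz":-0.06,"wx":0,"wy":0,"wz":0,"hand":1.0},
  {"tx":0,"ty":0,"tz":-0.06,"wx":0,"wy":0,"wz":0,"hand":1.0},
])

```text
t: 12.42
tcp_pos: [525.5, -145.9, 78.4]
tool_rot: [2.383, 2.044, 0.001]
ft_force: [0.5, -0.8, 5.2]
gripper_width: 0.124
grasp_force: 30.0
```

Spring reaction is about 6.5 N, so it is at the seat height. Release and rise.

>>> servo_tool([
  {"tx":0,"ty":0,"tz":0,"wx":0,"wy":0,"wz":0,"hand":0.8},
  {"tx":0,"ty":0,"tz":0,"wx":0,"wy":0,"wz":0,"hand":0.6},
  {"tx":0,"ty":0,"tz":0,"wx":0,"wy":0,"wz":0,"hand":0.5},
  {"tx":0,"ty":0,"tz":0,"wx":0,"wy":0,"wz":0,"hand":0.5},
  {"tx":0,"ty":0,"tz":0,"wx":0,"wy":0,"wz":0,"hand":0.5},
  {"tx":0,"ty":0,"tz":0,"wx":0,"wy":0,"wz":0,"hand":0.5},
  {"tx":0,"ty":0,"tz":-1.0,"wx":0,"wy":0,"wz":0,"hand":0.5},
  {"tx":0,"ty":0,"tz":-2.0,"wx":0,"wy":0,"wz":0,"hand":0.5},
  {"tx":0,"ty":0,"tz":-3.0,"wx":0,"wy":0,"wz":0,"hand":0.5},
  {"tx":0,"ty":0,"tz":-4.0,"wx":0,"wy":0,"wz":0,"hand":0.5},
  {"tx":0,"ty":0,"tz":-4.0,"wx":0,"wy":0,"wz":0,"hand":0.5},
  {"tx":0,"ty":0,"tz":-4.0,"wx":0,"wy":0,"wz":0,"hand":0.5},
  {"tx":0,"ty":0,"tz":-4.0,"wx":0,"wy":0,"wz":0,"hand":0.5},
])

```text
t: 13.5
tcp_pos: [524.6, -145.5, 177.1]
tool_rot: [-2.384, -2.045, 0.001]
ft_force: [-1.0, -0.3, -0.3]
gripper_width: 0.501
grasp_force: 0.0
```

```bash
python3 - <<'E'
from h import *
c=cam("wrist"); save(c,"w3"); P=cloud(c); z=P[...,2]; ok=c["range_z"]>0
w=ok&(np.hypot(P[...,0]-525.5,P[...,1]+145.8)<25)&(z>100)&(z<118); print(w.sum(),np.median(z[w]),cv2.minAreaRect(P[w][:,:2].astype(np.float32)))
units([525,-145,79])
E
```

```text
879 110.53768796547598 ((526.6586303710938, -145.9196319580078), (36.36767578125, 11.326744079589844), 81.24529266357422)
t [0.021 0.024 3.909] w [0. 0. 0.] tcp [ 524.49 -145.49  176.72] rot [-2.3832e+00 -2.0445e+00  1.5000e-03] F [ 1.4 -0.3 -1. ] time 13.55 width 0.5 grip 0.0
```

View pics/w3.png

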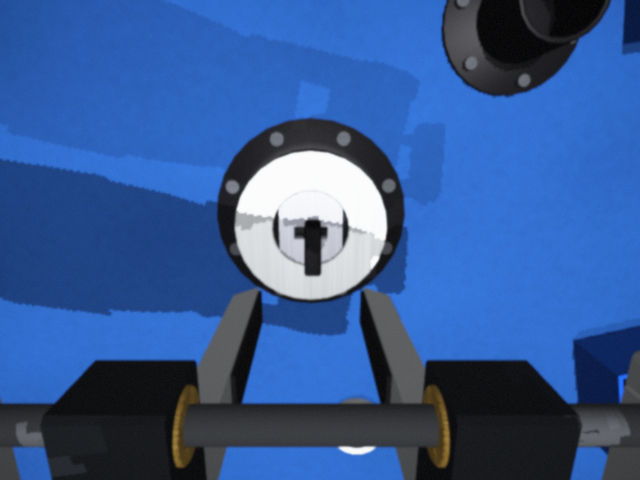

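The picture shows the wing at (313,248) upright and crosswise to the slot, released with fingers clear. Wing top is at 110.5 mm (underside about 42), yaw 81.2° against slot -8.7°.

```bash
python3 -c "
from bench import robot; print(robot.finish_job())"
```

```text
the job is handed in; nothing more can be done
None
```

The toggle is seated crosswise in the housing and upright, released with the gripper clear, and the job was handed in at about 13.6 s; the wrist force read about 11 N pressing down, 12 N at most while turning, and no verdict came back.

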